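# Seat a snap-in stopper in a storage crock with a seating tool

### The arm

A 7-joint arm with a two-finger parallel gripper is mounted at the origin on a cart in front of the work surface, level with it; the furniture and walls round the work are solid. World frame = base frame: x ahead of the robot, y to its left, z up, the work surface at z = 0. Lengths are in mm, angles in rad, forces in N, time in s.
With the tool pointing down it reaches from about 350 to 900 mm from the base axis. Payload 19.9 kg.
Tool frame: the origin (TCP) lies midway between the tips of the shut fingers; the grasp point (between the pads) lies 19 mm behind it; z points along the fingers, y is the direction in which the jaws open and shut (so a half turn about z gives the same grasp; the last joint's range is limited). The gripper opens to 85 mm and grips with 20 to 120 N. Pads are 22 mm wide; open, the fingers measure 114 mm over their backs; the gripper's body (76 mm by 85 mm) begins 54 mm behind the grasp point. The pads swing forward as they close: fully open they stand 13 mm farther back than shut.
Start: joints at [-1.353, 0.417, -0.01, 1.614, 0.005, 1.111, -0.053], TCP at [159.941, 604.169, 231.26] pointing down, gripper open.
Joint ranges: [-2.81, 2.81], [-0.39, 2.02], [-1.27, 1.25], [0.06, 2.57], [-1.19, 4.33], [0.19, 2], [-2.82, 2.82]. Speed limits (rad/s): [1.89, 1.89, 2.39, 2.39, 3.01, 3.01, 3.01].

### API

Orientations are given as a unit quaternion [w, x, y, z].
In Python, from workcell import bot gives the robot as it stands. The module is installed in compiled form; this text tells all that it offers.
- The arm moves only by the tool move_arm, never from a script. Its argument "commands" is a list of rows, each a list of 3 entries, a list of its own where there are three numbers: the shift along the world's x, y, z in cm, then the turn, a rotation vector about the world's x, y, z in degrees, then the opening in per cent of the stroke, from 0 (shut) to 100 (fully open). A call has 1 to 20 rows; each row shifts and turns the commanded pose from where the row before left it; what a row does not reach is not made up. A row lasts 1/10 s, in which the tool goes at most 50 mm and 8.59 degrees, less where a joint would pass 70% of its speed; a pose out of reach is approached as far as the arm can. A call is refused whole if a number of a shift passes 5 or a number of a turn 8.59, either way. A call with a gripper value outside its range is refused whole. The fingers move at their own pace and stop on an object; "newtons" is the grip in N (left out, the last holds). Time passes only in rows, so rows that do not move let the fingers close. It gives the time, the measured TCP pose, the force and the opening at its end, in the units of the state.
- bot.read_state(): the state, without advancing time (a new reading comes with each control period).
- bot.capture(name): name is "scene" or "top" or "wrist"; returns the picture (384x512x3 uint8, red, green, blue); there is no depth.
- bot.camera_params(name): a dict with "fx", "fy", "cx", "cy" (pixels), "rvec" (rotation vector, rad) and "tvec" (3), from world to camera coordinates, as OpenCV has them; the wrist camera has in their place "tool_from_camera" (4x4, takes a point from camera to tool coordinates, whose origin is the TCP and whose axes are the flange's). Camera axes: x right, y down, z forward; pixel columns grow to the right and rows downward; lengths in mm; the calibration is good to about 2 mm. A picture is of the moment at which its call begins: read the wrist's pose just before it. camera_params takes no time and is no camera call.
- bot.finish_job(): hands the job in, once; it reports no verdict.
Trained networks look in the newest picture that a camera, given by its name, has taken for a name from the list of things; names that differ only in an ending like _2 or _b are one class to them, and where a whole thing is asked for, a point or a joint stands for the part that bears it (a point fixed in the world has none). Each returns a list of dicts, best first, with "p" (0 to 1); they miss things now and then, are a little off and sometimes report something else, mostly with a low value. They report only what shows in the picture. A call takes as long as a camera call. They do not tell look-alikes from the thing itself.
- bot.recognise(camera, target): "xyz" ([x, y, z] in mm, in world coordinates, good to about 4 mm: the middle of the surface that is visible of it).
The state is a dict: "clock": time; "joint_pos": joint angles; "joint_velocities": joint speeds; "joint_torque": joint torques, N m; "tcp_pos": TCP position; "orientation": TCP orientation; "contact_force": force on the tool from outside, world axes, zero at the start; "ft_torque": the same for the moment, N m; "grip_width": opening from 0.0 (shut) to 1.0 (fully open).
Only numpy, scipy, OpenCV 4.12 (cv2) and the standard library are available. Lean on these libraries where they do the work, as an engineer would, in place of code of your own. Each camera call takes 0.05 s, during which the arm holds its last target.

### The job

The orange snap-in stopper sits loose in the mouth of the blue and white storage crock. Take the seating tool by its wooden handle from the cork mat, set it squarely over the stopper and press straight down, without forcing it, until the stopper clicks fully home; then stand the tool upright back on its mat and let go. Do not push the stopper with the gripper itself, and leave the other things on the worktop where they are.

Things in the scene. Friction and masses are not known exactly. Their poses are not given: they have to be found in the camera images.
- stopper: Loose stopper: orange disc 56 mm across, 10 mm thick (top edge bevelled to 48 mm), over a white plug 20 mm long, 39 mm across. Origin: middle of the disc's underside, about 8 mm above the rim at the start, on the rim when home; z up. Pressed straight down with 10 to 20 N it gives some 6 mm on springy beads, then clicks and drops the rest by itself. Over 40 N from the tool would crack the crock.
- crock_rim (a point): Centre of the mouth of the crock at rim height (103 mm above the worktop), z up. Blue crock, white neck 64 mm across, mouth 46 mm. It stands in a round grey holder (114 mm across, 28 mm high, fixed) on a soft hidden pad: pressed, the crock sinks some mm (at most 12, then a hard stop) and rises again, so the height at which the stopper clicks is not known beforehand and must be felt.
- tool_grip (a point): Centre of the tool's flat-sided wooden handle (38 mm along x, 28 mm along y: grasp across y; 54 mm high, z up). It is 52 mm above the lower edge of the tool's black bell, 45 mm above the flat roof of the bell's recess (63 mm across, 7 mm deep; the roof presses on the stopper's top) and 27 mm below the handle's top. The bell is 75 mm across, 18 mm high, so grip at this point.
- mat: Round cork mat, 110 mm across and 5 mm thick, fixed to the worktop, on which the tool stands. Origin at the middle of its underside.
- seating_tool: The whole loose seating tool (0.11 to 0.22 kg), wooden handle on a black bell open below, standing on the cork mat; origin at the middle of the bell's lower edge, z up.
- tin_milk: Bystander: low food tin, 75 mm across, 58 mm high; origin under its middle.
- shaker: Bystander: salt shaker, 44 mm across, 90 mm high; origin under its middle.
- timer: Bystander: white kitchen timer with a red dial, 68x68x38 mm; origin under its middle.
- ramekin: Bystander: white ribbed ramekin, 69 mm across, 46 mm high; origin under its middle.
Not all that is in view belongs to the job. Of the things that look like the stopper, the middle-sized one is meant.

How it is judged:
By the outcome, as a careful person would: the job done as asked, in the order asked, and still so for the second after the job is handed in, with the robot touching nothing.
It also fails if it takes over 48 s, if anything falls off the work surface, if the arm or the gripper's body presses on something with over 40 N, if the wrist force passes 120 N, or if a joint passes its speed limit or range.

## Working session

There is one attempt and no reset: what is moved stays moved. The work goes in short steps, Python scripts to look and compute and a tool call to move; the robot and the scene stay as the last step left them, time stands still between calls to the robot, and variables do not carry over. Pictures are saved under pics/ and viewed, and the job is handed in when it is done.

Besides the shell and the picture viewer there is one more tool, called in YAML: its name, and indented under it one key for each argument. move_arm: Moves the arm, as the interface text tells. Its arguments: {"type":"object","properties":{"commands":{"type":"array","items":{"type":"array"}},"newtons":{"type":"number"}},"required":["commands"]}

```bash
mkdir -p pics; python3 - <<'E'
from workcell import bot
import cv2
s=bot.read_state();print(s['clock'],s['tcp_pos'],s['orientation'],s['contact_force'],s['grip_width'])
for c in['scene','top']:
    im=bot.capture(c);cv2.imwrite(f'pics/{c}0.png',im[:,:,::-1])
    print(c,bot.camera_params(c))
    for t in ['stopper','tool_grip','seating_tool','mat']:
        print(t,[(r['xyz'],round(r['p'],2)) for r in bot.recognise(c,t)][:4])
print(bot.read_state()['clock'])
E
```

```text
0.0 [159.87732872 603.84967133 230.66779672] [-3.21369294e-05  1.29038462e-01  9.91639407e-01 -6.00352666e-04] [-0.57756259  0.25356534 -0.2041668 ] 1.0004193361980784
scene {'fx': 449.69316474023924, 'fy': 449.69316474023924, 'cx': 250.93683928655653, 'cy': 195.75883799560467, 'rvec': array([ 2.21076904, -0.82872597,  0.34921263]), 'tvec': array([-385.66820677,  291.85023949,  827.91000608])}
stopper [([351.5, 95.0, 21.7], 0.64), ([479.0, 112.3, 120.0], 0.61), ([391.7, 265.8, 43.7], 0.6)]
tool_grip [([434.1, -322.6, 21.4], 0.71)]
seating_tool [([438.4, -320.0, 22.7], 0.97)]
mat [([446.1, -343.8, 6.5], 0.94)]
top {'fx': 416.46555004368156, 'fy': 416.46555004368156, 'cx': 255.49020353929802, 'cy': 194.54435659744166, 'rvec': array([ 2.18887561, -2.17061154,  0.10946591]), 'tvec': array([ -18.36417629,  515.94411617, 1285.36226286])}
stopper [([398.1, 273.5, 44.0], 0.97), ([480.0, 115.1, 124.9], 0.49), ([357.0, 101.5, 23.0], 0.46)]
tool_grip [([451.4, -298.8, 24.1], 0.59)]
seating_tool [([451.7, -299.5, 23.4], 0.92)]
mat [([459.5, -333.9, 7.0], 0.92)]
0.5
```

```bash
python3 - <<'E'
import cv2
for c in['scene','top']:
    im=cv2.imread(f'pics/{c}0.png');cv2.imwrite(f'pics/{c}0b.png',cv2.resize(im,(768,576),interpolation=cv2.INTER_CUBIC))
E
```

```text
(no output)
```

View pics/scene0b.png

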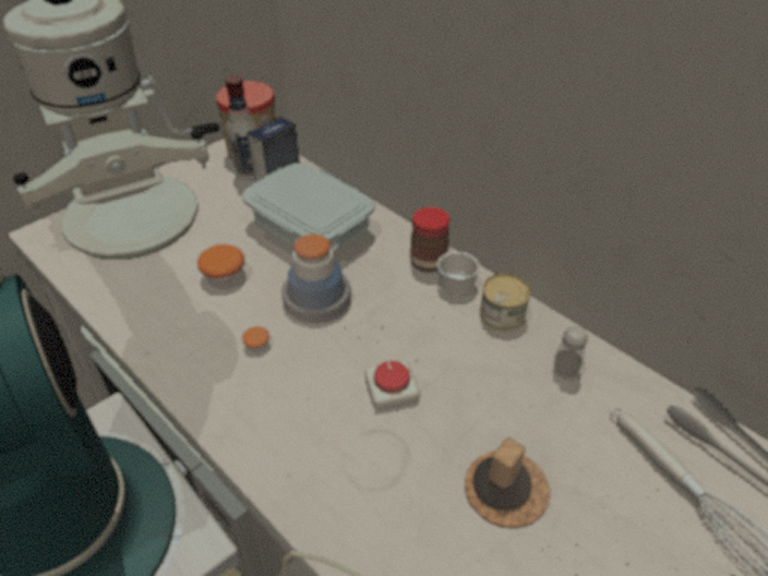

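View pics/top0b.png

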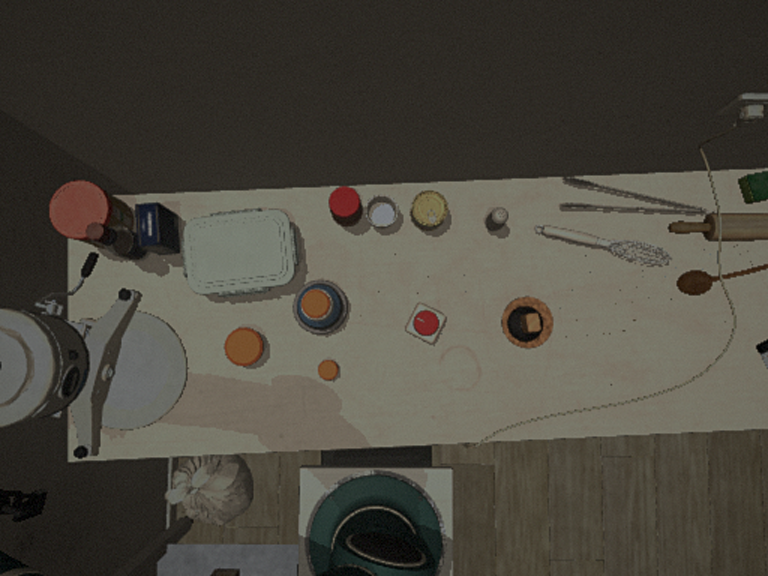

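The scene view shows the crock with its stopper at about (313,248), a larger look-alike at (221,261), a smaller one at (256,338), and the tool on its mat at (507,480). In the top view the stopper is at (316,304) and the tool at (527,322). The handle may be leaning or turned, so I'll measure it more closely.

```bash
cat > h.py <<'E'
import numpy as np,cv2
from workcell import bot
from scipy.spatial.transform import Rotation as R
def proj(c,P):
    p=bot.camera_params(c);K=np.array([[p['fx'],0,p['cx']],[0,p['fy'],p['cy']],[0,0,1]])
    return cv2.projectPoints(np.asarray(P,float).reshape(-1,1,3),p['rvec'],p['tvec'],K,None)[0].reshape(-1,2)
def unproj(c,uv,z):
    p=bot.camera_params(c);Rm=cv2.Rodrigues(p['rvec'])[0];C=-Rm.T@p['tvec']
    d=Rm.T@np.array([(uv[0]-p['cx'])/p['fx'],(uv[1]-p['cy'])/p['fy'],1]);return C+d*(z-C[2])/d[2]
def circ(x,y,z,r,n=60):
    a=np.linspace(0,2*np.pi,n,endpoint=False);return np.c_[x+r*np.cos(a),y+r*np.sin(a),np.full(n,z)]
E
python3 - <<'E'
from h import *
for c in['scene','top']:
    p=bot.camera_params(c);Rm=cv2.Rodrigues(p['rvec'])[0];print(c,'C',-Rm.T@p['tvec'],'tcp',proj(c,[160,604,231]))
k=1.5
print('mat scene',unproj('scene',(507/k,488/k),5),'top',unproj('top',(526.5/k,322/k),5))
print('stopper top disc z~121 scene',unproj('scene',(313/k,244/k),121),'top',unproj('top',(316/k,304/k),121))
for c in['scene','top']:
  im=cv2.imread(f'pics/{c}0.png')
  im4=cv2.resize(im,None,fx=8,fy=8,interpolation=cv2.INTER_CUBIC)
  u=proj(c,[452,-322,20])[0];v=proj(c,[480,112,80])[0]
  tiles=[]
  for w in(u,v):
    x,y=(w*8).astype(int); tiles.append(im4[max(0,y-290):y+290,max(0,x-200*1):x+200] if 0 else im4[y-280:y+280,x-200*0-190:x+190])
  cv2.imwrite(f'pics/{c}0z.png',cv2.convertScaleAbs(np.hstack(tiles),alpha=1.6))
E
```

```text
scene C [  33.0887926  -554.10560028  781.80791869] tcp [[-26.26494321  86.06500639]]
top C [ 397.74613324   -1.63454734 1326.83347203] tcp [[ 13.34212712 323.86769507]]
mat scene [ 453.30954855 -321.07253109    5.        ] top [ 456.17783199 -318.51574571    5.        ]
stopper top disc z~121 scene [483.53758608 116.06685105 121.        ] top [482.43030279 116.65062904 121.        ]
```

View pics/scene0z.png

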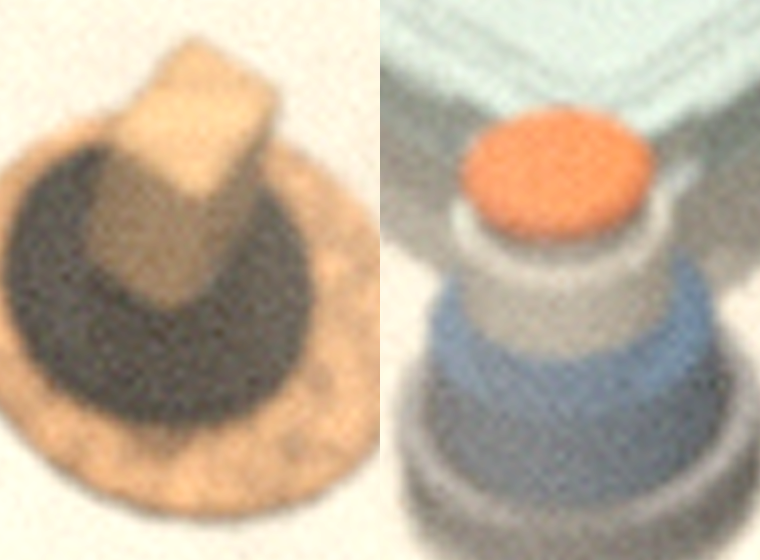

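View pics/top0z.png

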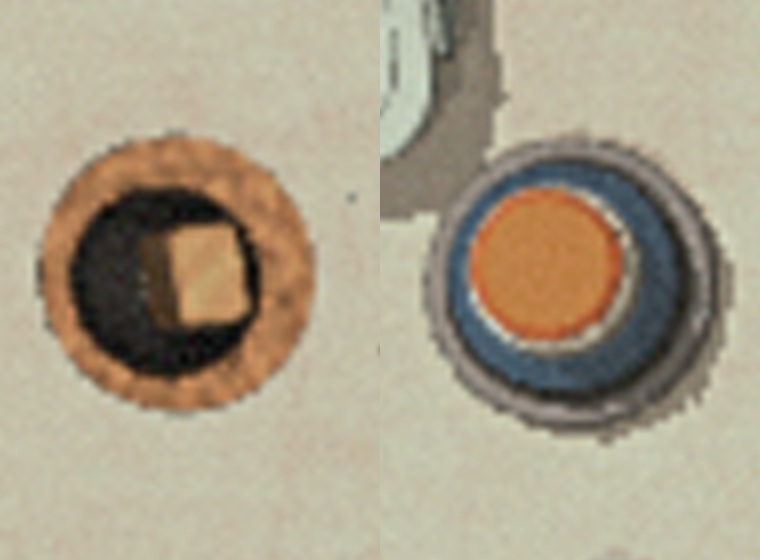

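```bash
python3 - <<'E'
from h import *
def tri(a,b):
    L=[]
    best=None
    for z in range(0,600,10):
        p=unproj('scene',a,z);q=unproj('top',b,z);d=np.linalg.norm(p-q)
        if best is None or d<best[0]:best=(d,z,p,q)
    return best
k=1.5
print('emblem',tri((85/k,72/k),(72/k,378/k)))
print('knobR',tri((205/k,130/k),(125/k,293/k)))
print('knobL',tri((22/k,178/k),(80/k,452/k)))
im=bot.capture('wrist');cv2.imwrite('pics/w0.png',im[:,:,::-1])
print(bot.camera_params('wrist'))
E
```

```text
emblem (np.float64(5.6433316153098305), 310, array([341.71915278, 490.22609254, 310.        ]), array([346.6538485 , 487.48821566, 310.        ]))
knobR (np.float64(12.575191889654265), 160, array([505.02520833, 459.62058387, 160.        ]), array([497.19828878, 469.4630826 , 160.        ]))
knobL (np.float64(1.5682496796768008), 150, array([204.92533622, 541.63912507, 150.        ]), array([203.76473149, 542.69383058, 150.        ]))
{'fx': 286.84414466302405, 'fy': 286.84414466302405, 'cx': 252.7038465774294, 'cy': 190.68864378167714, 'tool_from_camera': array([[ 7.82442116e-04, -9.65502883e-01, -2.60391187e-01,
         6.49408455e+01],
       [ 9.99998792e-01,  4.05804642e-04,  1.50018756e-03,
         1.81235620e-01],
       [-1.34276746e-03, -2.60392046e-01,  9.65502035e-01,
        -1.42249641e+02],
       [ 0.00000000e+00,  0.00000000e+00,  0.00000000e+00,
         1.00000000e+00]])}
```

View pics/w0.png

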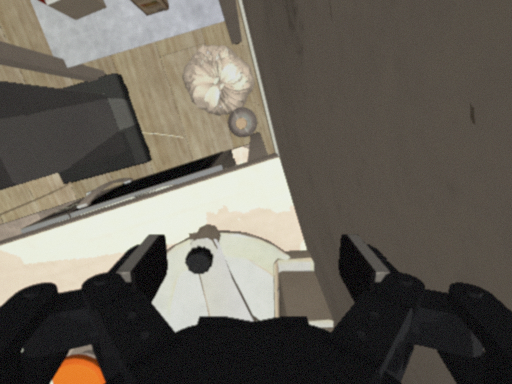

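The wrist view shows the white appliance close below and beside the fingers, with its knob at about (200,260). I'll raise the arm first, then arc around the base to the tool.

move_arm:
  commands:
    - [[0, 0, 4], [0, 0, 0], 100]
    - [[0, -2, 4], [0, 0, 0], 100]
    - [[0, -4.5, 0], [0, 0, 0], 100]
    - [[0, -4.5, 0], [0, 0, 0], 100]
    - [[0, -4.5, 0], [0, 0, 0], 100]
    - [[2.5, -4, 0], [0, 0, 0], 100]
    - [[2.5, -4, 0], [0, 0, 0], 100]
    - [[2.5, -4, 0], [0, 0, 0], 100]
    - [[2.5, -4, 0], [0, 0, 0], 100]
    - [[4, -3, 0], [0, 0, 7], 100]
    - [[4, -3, 0], [0, 0, 7], 100]
    - [[4, -3, 0], [0, 0, 7], 100]
    - [[4, -3, 0], [0, 0, 0], 100]
    - [[2, -4.5, 0], [0, 0, 0], 100]
    - [[2, -4.5, 0], [0, 0, 0], 100]
    - [[2, -4.5, 0], [0, 0, 0], 100]
    - [[2, -4.5, 0], [0, 0, 0], 100]
    - [[-0.3, -4.8, -1], [0, 0, 0], 100]
    - [[-0.3, -4.8, -1], [0, 0, 0], 100]
    - [[-0.3, -4.8, -1], [0, 0, 0], 100]

```text
clock: 2.55
tcp_pos: [473.8, -142.6, 281.2]
orientation: [0.0, -0.028, 1.0, 0.0]
contact_force: [0.6, 0.1, -0.0]
grip_width: 1.001
```

move_arm:
  commands:
    - [[-0.5, -4.5, -1], [0, 0, 2], 100]
    - [[-0.5, -4.5, -1], [0, 0, 2], 100]
    - [[-0.5, -4.5, -1], [0, 0, 0], 100]
    - [[-0.3, -4, -1], [0, 0, 0], 100]
    - [[0, 0, 0], [0, 0, 0], 100]
    - [[0, 0, 0], [0, 0, 0], 100]

```text
clock: 3.15
tcp_pos: [455.6, -316.4, 240.9]
orientation: [-0.001, -0.061, 0.998, 0.0]
contact_force: [-0.4, 0.2, 0.6]
grip_width: 1.004
```

```bash
cat >> h.py <<'E'
def wristT():
    s=bot.read_state();T=np.eye(4);q=s['orientation'];T[:3,:3]=R.from_quat([q[1],q[2],q[3],q[0]]).as_matrix();T[:3,3]=s['tcp_pos']
    p=bot.camera_params('wrist');K=np.array([[p['fx'],0,p['cx']],[0,p['fy'],p['cy']],[0,0,1]])
    return T@p['tool_from_camera'],K,s
def wproj(T,K,P):
    P=np.asarray(P,float).reshape(-1,3);c=(P-T[:3,3])@T[:3,:3];return c[:,:2]/c[:,2:]*[K[0,0],K[1,1]]+K[:2,2]
def wun(T,K,uv,z):
    d=T[:3,:3]@np.array([(uv[0]-K[0,2])/K[0,0],(uv[1]-K[1,2])/K[1,1],1]);return T[:3,3]+d*(z-T[2,3])/d[2]
def shot(n):
    T,K,s=wristT();im=bot.capture('wrist')[:,:,::-1].copy();cv2.imwrite(f'pics/{n}.png',im);np.savez(f'pics/{n}.npz',T=T,K=K);return im,T,K,s
E
python3 - <<'E'
from h import *
im,T,K,s=shot('w1');print(s['tcp_pos'],s['orientation'],s['clock'],s['joint_pos'])
b=cv2.resize(im,(768,576),interpolation=cv2.INTER_CUBIC);cv2.imwrite('pics/w1b.png',b)
E
```

```text
[ 455.61583741 -316.44196036  240.93915594] [-7.04118389e-04 -6.12790462e-02  9.98120415e-01  1.38603262e-04] 3.15 [-0.10678807  0.37268363  0.8310715   1.80058908 -0.30509242  1.10386226
  2.52338468]
```

View pics/w1b.png

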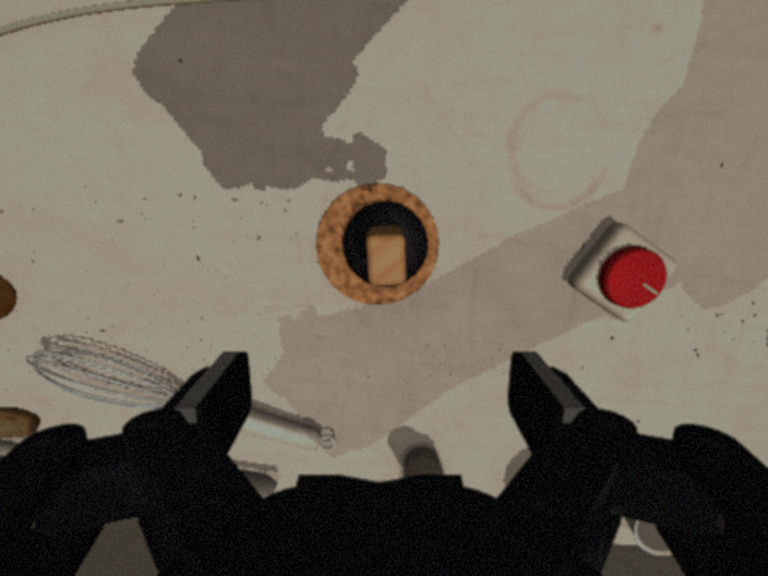

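The wrist view shows the tool upright on its mat: the handle top is at (387,259), aligned with the jaws, and the mat is at (378,244).

```bash
python3 - <<'E'
from h import *
d=np.load('pics/w1.npz');T,K=d['T'],d['K'];im=cv2.imread('pics/w1.png')
# mat: orange-brown ; handle
hsv=cv2.cvtColor(im,cv2.COLOR_BGR2HSV);roi=np.zeros(im.shape[:2],np.uint8);roi[115:208,205:300]=1
dark=((hsv[...,2]<60)&(roi>0)).astype(np.uint8)
sat=((hsv[...,1]>85)&(hsv[...,2]>55)|(hsv[...,2]<60))&(roi>0)
n,l,st,ce=cv2.connectedComponentsWithStats(sat.astype(np.uint8));i=1+st[1:,4].argmax();c=max(cv2.findContours((l==i).astype(np.uint8),0,1)[0],key=cv2.contourArea)
e=cv2.fitEllipse(cv2.convexHull(c));print('mat ell',e,wun(T,K,e[0],5),st[i])
r=R.from_matrix(np.eye(3))
u=np.array([[369,235],[404,235],[407,283],[369,285]])/1.5
P=np.array([wun(T,K,x,84) for x in u]);print(P,P.mean(0))
z=im[110:215,195:310];cv2.imwrite('pics/w1z.png',cv2.convertScaleAbs(cv2.resize(z,None,fx=5.5,fy=5.5,interpolation=cv2.INTER_CUBIC),alpha=1.6))
E
```

```text
mat ell ((251.22311401367188, 162.19647216796875), (80.89381408691406, 81.5462646484375), 99.36624145507812) [ 453.50668064 -318.17012379    5.        ] [ 211  122   82   81 5197]
[[ 435.408384   -325.66628683   84.        ]
 [ 432.40791565 -301.41902221   84.        ]
 [ 466.44884024 -294.49719254   84.        ]
 [ 471.27525147 -321.43788373   84.        ]] [ 451.38509784 -310.75509633   84.        ]
```

View pics/w1z.png

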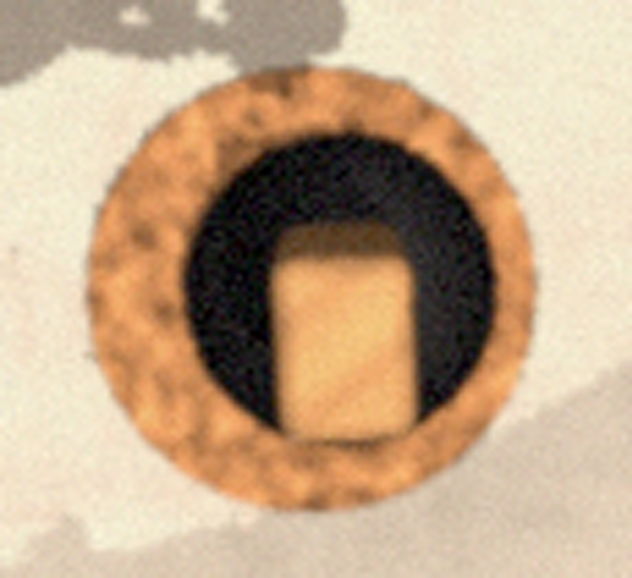

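```bash
python3 - <<'E'
from h import *
d=np.load('pics/w1.npz');T,K=d['T'],d['K']
u=np.array([[273,258],[409,258],[416,430],[280,438]])/5.5+[195,110]
P=np.array([wun(T,K,x,84) for x in u]);print(P,P.mean(0))
for a,b in((0,3),(1,2)):v=P[b]-P[a];print('x-edge',np.linalg.norm(v),np.degrees(np.arctan2(v[1],v[0])))
for a,b in((0,1),(3,2)):v=P[b]-P[a];print('y-edge',np.linalg.norm(v),np.degrees(np.arctan2(v[1],v[0]))-90)
# bell circle : outer edge centre approx zoom (340,287) at z=23
print('bell',wun(T,K,np.array([339,292])/5.5+[195,110],23))
E
```

```text
[[ 435.8367499  -327.05356852   84.        ]
 [ 432.65640773 -301.35234679   84.        ]
 [ 466.00596556 -295.31851656   84.        ]
 [ 470.88392395 -321.582808     84.        ]] [ 451.34576179 -311.32680997   84.        ]
x-edge 35.47158903867062 8.87210446769586
x-edge 33.89100344837491 10.255403042931473
y-edge 25.897246463242844 7.054083618436636
y-edge 26.713432632034788 10.52142593427807
bell [ 450.84324489 -311.5290347    23.        ]
```

move_arm:
  commands:
    - [[-0.4, 0.5, -3], [0, 0, 2], 100]
    - [[0, 0, -4], [0, 0, 0], 100]
    - [[0, 0, -4], [0, 0, 0], 100]
    - [[0, 0, -3], [0, 0, 0], 100]
    - [[0, 0, 0], [0, 0, 0], 100]
    - [[0, 0, 0], [0, 0, 0], 100]

```text
clock: 3.8
tcp_pos: [452.8, -310.2, 102.3]
orientation: [-0.0, -0.08, 0.997, 0.0]
contact_force: [-0.4, -0.7, 0.2]
grip_width: 0.999
```

```bash
python3 - <<'E'
from h import *
im,T,K,s=shot('w2');print(s['tcp_pos'],s['orientation'],s['clock'],s['joint_pos'],s['contact_force'])
print(wproj(T,K,[[451.2,-311.4,84],s['tcp_pos']]))
b=cv2.resize(im,(768,576),interpolation=cv2.INTER_CUBIC);cv2.imwrite('pics/w2b.png',b)
E
```

```text
[ 452.81255049 -310.15186086  102.33644508] [-7.19444118e-05 -8.03199473e-02  9.96769123e-01  1.31378531e-04] 3.8 [-0.00474976  0.54257183  0.70654712  1.9294237  -0.467494    0.83913677
  2.68345336] [-0.44025387 -0.72190441  0.16857657]
[[251.03235333 222.58385992]
 [252.72124077 238.25738093]]
```

View pics/w2b.png

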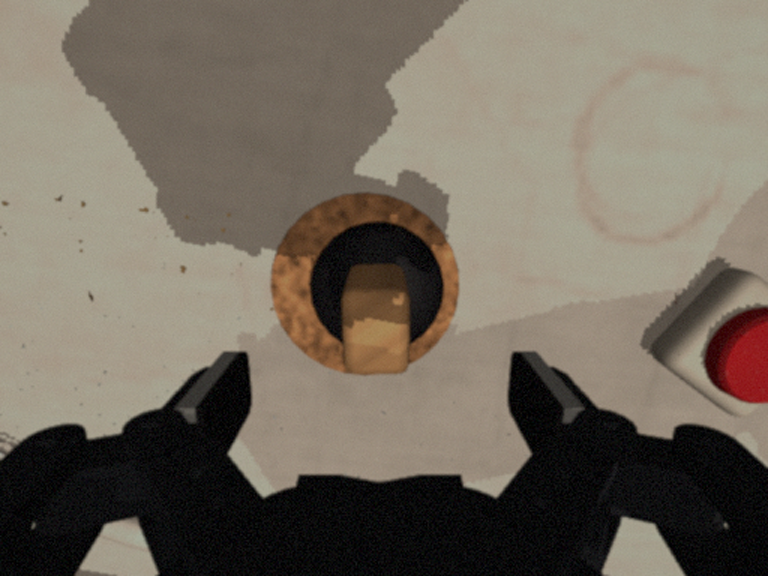

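move_arm:
  commands:
    - [[-0.15, -0.1, -2.5], [0, 0, 0], 100]
    - [[0, 0, -2.5], [0, 0, 0], 100]
    - [[0, 0, -1.6], [0, 0, 0], 100]
    - [[0, 0, 0], [0, 0, 0], 100]
    - [[0, 0, 0], [0, 0, 0], 100]

```text
clock: 4.35
tcp_pos: [451.2, -312.1, 36.5]
orientation: [0.0, -0.08, 0.997, -0.0]
contact_force: [-0.2, 0.2, 0.6]
grip_width: 1.0
```

```bash
python3 - <<'E'
from h import *
s=bot.read_state();print(s['tcp_pos'],s['orientation'],s['clock'],s['joint_pos'],s['contact_force'])
E
```

```text
[ 451.19877042 -312.13574337   36.47204362] [ 2.58577962e-04 -7.96887345e-02  9.96819751e-01 -1.51736455e-04] 4.35 [ 0.07254574  0.63770729  0.61368792  1.95476279 -0.54777556  0.71880738
  2.7481091 ] [-0.20845334  0.21792435  0.62434615]
```

move_arm:
  commands:
    - [[0, 0, 0], [0, 0, 0], 20]
    - [[0, 0, 0], [0, 0, 0], 10]
    - [[0, 0, 0], [0, 0, 0], 10]
    - [[0, 0, 0], [0, 0, 0], 10]
    - [[0, 0, 0], [0, 0, 0], 10]
    - [[0, 0, 0], [0, 0, 0], 10]
    - [[0, 0, 0], [0, 0, 0], 10]
    - [[0, 0, 0], [0, 0, 0], 10]
  newtons: 90

```text
clock: 5.15
tcp_pos: [450.8, -311.7, 35.7]
orientation: [-0.0, -0.08, 0.997, 0.0]
contact_force: [-2.1, 2.9, 10.6]
grip_width: 0.318
```

```bash
python3 - <<'E'
from h import *
im,T,K,s=shot('w3');print(s['tcp_pos'],s['orientation'],s['clock'],s['contact_force'],s['ft_torque'],s['grip_width'])
b=cv2.resize(im,(768,576),interpolation=cv2.INTER_CUBIC);cv2.imwrite('pics/w3b.png',cv2.convertScaleAbs(b,alpha=1.4))
E
```

```text
[ 450.81815987 -311.7429715    35.74832182] [-1.25611204e-05 -7.97456784e-02  9.96815216e-01  2.26059969e-04] 5.15 [-2.09489662  2.91094938 10.59853103] [0.50413534 0.41365889 0.05867345] 0.3180349986541318
```

View pics/w3b.png

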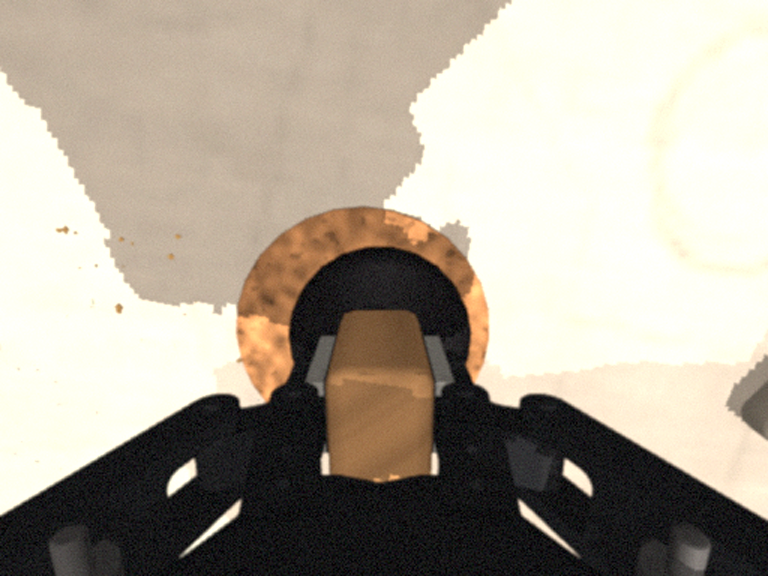

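The handle is held, with an opening of 27 mm. Now I'll lift it.

move_arm:
  commands:
    - [[0, 0, 1], [0, 0, 0], 10]
    - [[0, 0, 2], [0, 0, 0], 10]
    - [[0, 0, 2], [0, 0, 0], 10]
    - [[0, 0, 0], [0, 0, 0], 10]
    - [[0, 0, 0], [0, 0, 0], 10]

```text
clock: 5.7
tcp_pos: [450.8, -311.6, 85.5]
orientation: [0.0, -0.08, 0.997, 0.0]
contact_force: [0.3, 0.2, -2.6]
grip_width: 0.316
```

```bash
python3 - <<'E'
from h import *
im,T,K,s=shot('w4');print(s['tcp_pos'],s['orientation'],s['clock'],s['contact_force'],s['ft_torque'],s['grip_width'])
b=cv2.resize(im,(768,576),interpolation=cv2.INTER_CUBIC);cv2.imwrite('pics/w4b.png',cv2.convertScaleAbs(b,alpha=1.4))
E
```

```text
[ 450.80338674 -311.57797993   85.46871744] [ 7.30562608e-05 -7.98131132e-02  9.96809838e-01  8.76544026e-05] 5.7 [ 0.34441375  0.19059622 -2.62713837] [-0.03810044  0.02465088 -0.02422752] 0.31556090852122487
```

View pics/w4b.png

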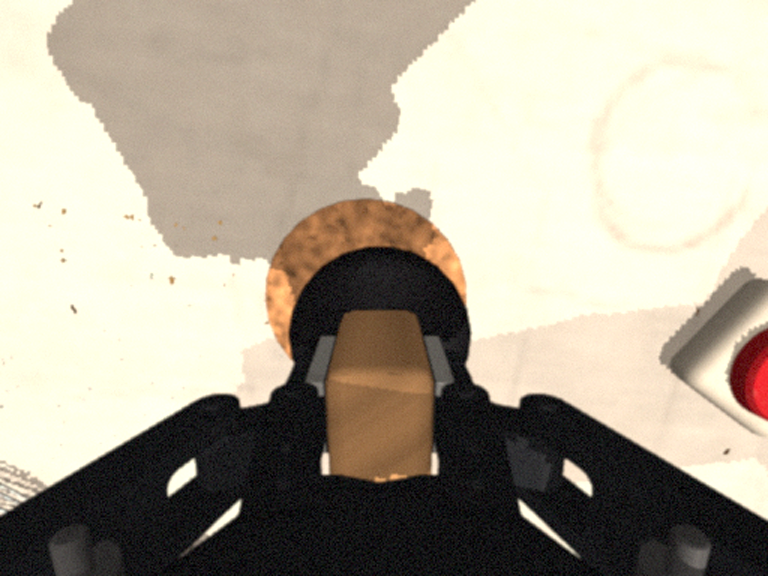

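The tool lifted cleanly. It hasn't shifted in the grip and the force shows about 2.6 N of weight. Next is a look at the stopper from above.

move_arm:
  commands:
    - [[0, 0, 4], [0, 0, 0], 10]
    - [[0, 0, 4], [0, 0, 0], 10]
    - [[0, 0, 4], [0, 0, 0], 10]
    - [[0.5, 2, 3], [0, 0, 0], 10]
    - [[1, 4, 0], [0, 0, 0], 10]
    - [[1, 4.5, 0], [0, 0, 0], 10]
    - [[1, 4.5, 0], [0, 0, 0], 10]
    - [[1, 4.5, 0], [0, 0, 0], 10]
    - [[1, 4.5, 0], [0, 0, 0], 10]
    - [[1, 4.5, 0], [0, 0, 0], 10]
    - [[1, 4.5, 0], [0, 0, 0], 10]
    - [[1, 4.5, 0], [0, 0, 0], 10]
    - [[1, 4, 0], [0, 0, 0], 10]
    - [[0.5, 1.5, 0], [0, 0, 0], 10]
    - [[0, 0, 0], [0, 0, 0], 10]
    - [[0, 0, 0], [0, 0, 0], 10]

```text
clock: 7.35
tcp_pos: [550.4, 117.3, 234.6]
orientation: [-0.001, -0.079, 0.997, -0.0]
contact_force: [-0.5, -0.0, -2.3]
grip_width: 0.317
```

```bash
python3 - <<'E'
from h import *
im,T,K,s=shot('w5');print(s['tcp_pos'],s['orientation'],s['clock'],s['joint_pos'],s['contact_force'],s['ft_torque'],s['grip_width'])
b=cv2.resize(im,(768,576),interpolation=cv2.INTER_CUBIC);cv2.imwrite('pics/w5b.png',cv2.convertScaleAbs(b,alpha=1.2))
E
```

```text
[550.36509765 117.2514326  234.62268559] [-7.99014118e-04 -7.93421904e-02  9.96847073e-01 -3.01373147e-04] 7.35 [-0.79408813  0.35817422  0.66495769  1.78463394 -0.24658322  1.08496544
  1.68630892] [-0.50808079 -0.04533807 -2.31366512] [-0.0972602  -0.01046908 -0.03917389] 0.3166140384665273
```

View pics/w5b.png

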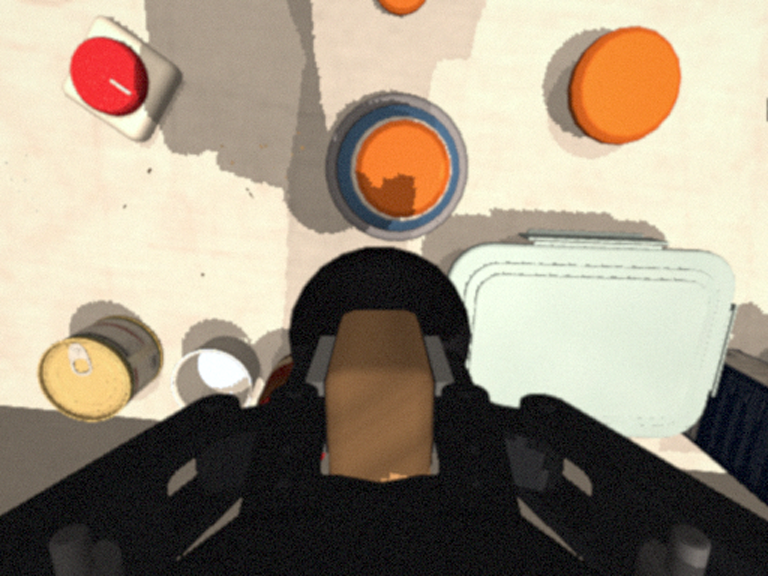

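The wrist view shows the stopper at (403,167) on the crock, well ahead of the bell. The large look-alike is at (625,85) and the small one is at the top edge, (400,5).

```bash
python3 - <<'E'
from h import *
from scipy.optimize import least_squares
d=np.load('pics/w5.npz');T,K=d['T'],d['K'];im=cv2.imread('pics/w5.png')
hsv=cv2.cvtColor(im,cv2.COLOR_BGR2HSV);m=((hsv[...,1]>150)&(hsv[...,0]<20)).astype(np.uint8)
m[:75]=0;m[150:]=0;m[:,:230]=0;m[:,305:]=0
c=max(cv2.findContours(m,0,1)[0],key=cv2.contourArea);e=cv2.fitEllipse(c);print(e,cv2.contourArea(c))
for z in(111,116,119,121):
  P=np.array([wun(T,K,p,z)for p in c[:,0].astype(float)])
  f=least_squares(lambda q:np.hypot(P[:,0]-q[0],P[:,1]-q[1])-q[2],[480,115,28],loss='soft_l1');print(z,f.x.round(2),np.abs(f.fun).mean())
# holder outer ring pixel (397,165)/1.5 r
print('holder',wun(T,K,(397/1.5,165.5/1.5),28))
print('rim',wun(T,K,(402/1.5,168/1.5),103))
z=im[50:170,210:330];cv2.imwrite('pics/w5z.png',cv2.resize(z,None,fx=5,fy=5,interpolation=cv2.INTER_CUBIC))
E
```

```text
((267.9778137207031, 111.91568756103516), (61.03467559814453, 63.258392333984375), 7.429799556732178) 3031.0
111 [483.54 120.48  27.29] 0.2626840634845835
116 [483.59 120.22  26.78] 0.2577484088928861
119 [483.63 120.07  26.47] 0.25478696152023395
121 [483.65 119.96  26.26] 0.25281264057008385
holder [480.50181829 120.45125201  28.        ]
rim [482.75674704 120.79615903 103.        ]
```

View pics/w5z.png

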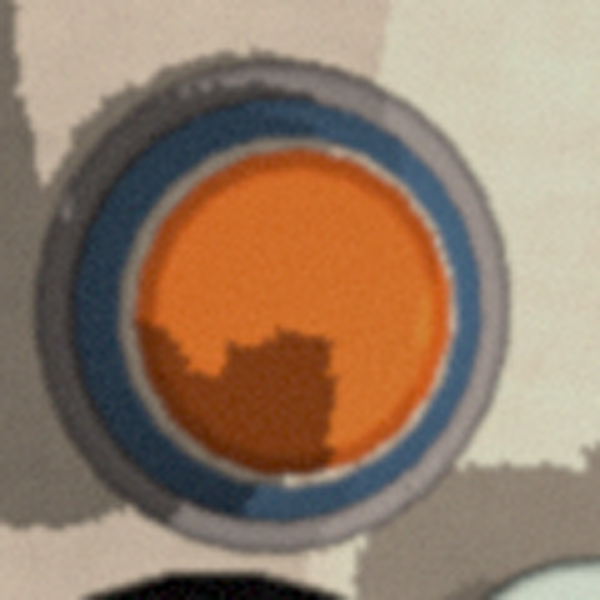

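```bash
cat >> h.py <<'E'
from scipy.optimize import least_squares
def fitc(im,un,box,z):
    hsv=cv2.cvtColor(im,cv2.COLOR_BGR2HSV);m=((hsv[...,1]>150)&(hsv[...,0]<20)).astype(np.uint8)
    k=np.zeros_like(m);x0,y0,x1,y1=box;k[y0:y1,x0:x1]=1;m*=k
    c=max(cv2.findContours(m,0,1)[0],key=cv2.contourArea)
    P=np.array([un(p,z)for p in c[:,0].astype(float)])
    f=least_squares(lambda q:np.hypot(P[:,0]-q[0],P[:,1]-q[1])-q[2],[480,115,28],loss='soft_l1');return f.x.round(2),len(P)
E
python3 - <<'E'
from h import *
for c in['scene','top']:
    im=cv2.imread(f'pics/{c}0.png');u=proj(c,[482,117,115])[0].astype(int)
    for z in (112,116,120):print(c,z,fitc(im,lambda p,z:unproj(c,p,z),(u[0]-25,u[1]-25,u[0]+25,u[1]+25),z))
im=bot.capture('top')[:,:,::-1].copy();cv2.imwrite('pics/top1.png',im)
s=bot.read_state();p=s['tcp_pos'];print(p,s['clock'])
u=proj('top',p)[0];print(u)
x,y=(u*6).astype(int);b=cv2.resize(im,None,fx=6,fy=6,interpolation=cv2.INTER_CUBIC)
cv2.imwrite('pics/top1z.png',b[y-280:y+300,x-380:x+380])
E
```

```text
scene 112 (array([497.01, 119.74,  12.85]), 35)
scene 116 (array([494.25, 115.71,  12.78]), 35)
scene 120 (array([491.48, 111.69,  12.7 ]), 35)
top 112 (array([484.69, 119.04,  25.66]), 49)
top 116 (array([484.4 , 118.65,  25.58]), 49)
top 120 (array([484.11, 118.25,  25.49]), 49)
[550.43325855 116.67114334 235.0618972 ] 7.45
[206.92640655 173.91733454]
```

View pics/top1z.png

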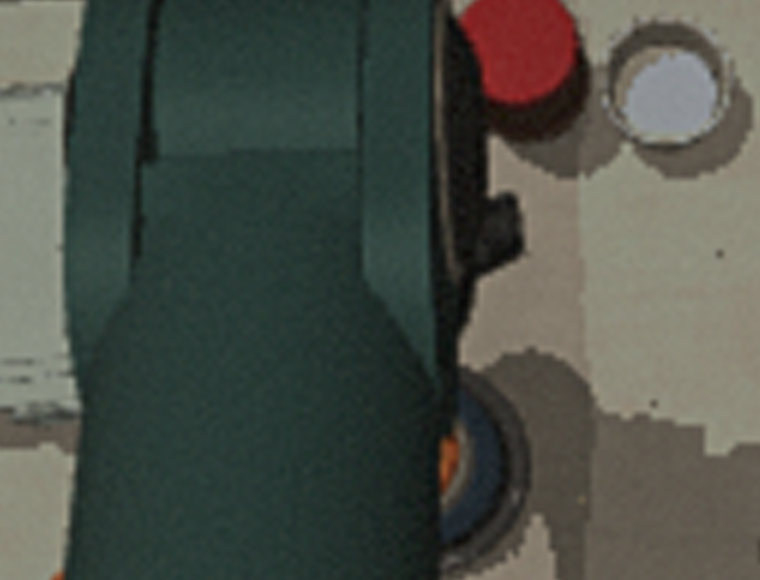

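move_arm:
  commands:
    - [[-3, 0.1, 0], [0, 0, 0], 10]
    - [[-3, 0.15, -1], [0, 0, 0], 10]
    - [[-0.7, 0, -3], [0, 0, 0], 10]
    - [[0, 0, -2.5], [0, 0, 0], 10]
    - [[0, 0, 0], [0, 0, 0], 10]
    - [[0, 0, 0], [0, 0, 0], 10]

```text
clock: 8.05
tcp_pos: [484.0, 119.9, 170.9]
orientation: [-0.0, -0.079, 0.997, -0.0]
contact_force: [0.7, 1.1, -0.8]
grip_width: 0.32
```

```bash
python3 - <<'E'
from h import *
s=bot.read_state();p=s['tcp_pos'];print(p,s['orientation'],s['clock'],s['contact_force'],s['ft_torque'])
im=bot.capture('scene')[:,:,::-1].copy();cv2.imwrite('pics/s2.png',im)
im8=cv2.resize(im,None,fx=8,fy=8,interpolation=cv2.INTER_CUBIC)
zb=p[2]-30.7
for P,col in((circ(p[0],p[1],zb,37.5),(0,255,0)),(circ(p[0],p[1],zb+18,37.5),(0,255,255)),(circ(483.6,120.2,112,28),(255,0,255)),(circ(483.6,120.2,103,32),(255,0,0))):
    for u in proj('scene',P):cv2.circle(im8,tuple(int(v) for v in u*8+4),2,col,-1)
x,y=(proj('scene',[483,120,120])[0]*8).astype(int)
cv2.imwrite('pics/s2z.png',cv2.convertScaleAbs(im8[max(0,y-300):y+290,x-300:x+300],alpha=1.5))
E
```

```text
[483.97268229 119.87005225 170.92107851] [-2.51953502e-04 -7.89162091e-02  9.96881220e-01 -3.94015870e-05] 8.05 [ 0.65962606  1.13545193 -0.83537996] [ 0.01842283 -0.00987972 -0.00081797]
```

View pics/s2z.png

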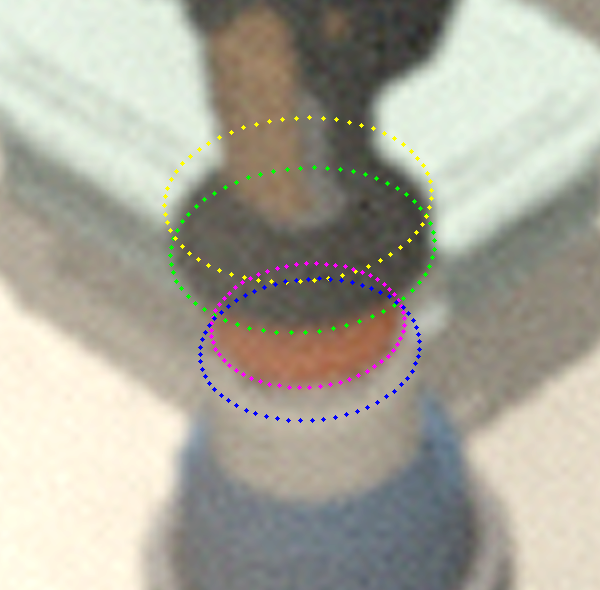

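The bell lines up over the stopper in the scene view: predicted and actual edges agree to about a pixel. I'll come down to just above first contact.

move_arm:
  commands:
    - [[0, 0, -1.5], [0, 0, 0], 10]
    - [[0, 0, -0.5], [0, 0, 0], 10]
    - [[0, 0, -0.2], [0, 0, 0], 10]
    - [[0, 0, 0], [0, 0, 0], 10]

```text
clock: 8.5
tcp_pos: [483.9, 120.7, 148.7]
orientation: [-0.0, -0.08, 0.997, 0.0]
contact_force: [0.0, 0.2, -2.2]
grip_width: 0.319
```

move_arm:
  commands:
    - [[0, 0, -0.2], [0, 0, 0], 10]
    - [[0, 0, -0.2], [0, 0, 0], 10]
    - [[0, 0, 0], [0, 0, 0], 10]

```text
clock: 8.8
tcp_pos: [483.8, 120.8, 144.3]
orientation: [-0.0, -0.08, 0.997, 0.0]
contact_force: [0.8, -0.5, -0.3]
grip_width: 0.317
```

```bash
python3 - <<'E'
from h import *
s=bot.read_state();print(s['tcp_pos'],s['contact_force'],s['ft_torque'],s['clock'])
E
```

```text
[483.80316799 120.81577926 144.31439239] [ 0.80601437 -0.49044289 -0.25900084] [ 0.09163562 -0.19460939  0.04698102] 8.8
```

move_arm:
  commands:
    - [[0, 0, -0.1], [0, 0, 0], 10]
    - [[0, 0, -0.1], [0, 0, 0], 10]
    - [[0, 0, 0], [0, 0, 0], 10]

```text
clock: 9.1
tcp_pos: [483.8, 120.8, 142.3]
orientation: [-0.0, -0.08, 0.997, 0.0]
contact_force: [0.6, 0.3, 3.3]
grip_width: 0.318
```

move_arm:
  commands:
    - [[0, 0, -0.1], [0, 0, 0], 10]
    - [[0, 0, -0.1], [0, 0, 0], 10]
    - [[0, 0, 0], [0, 0, 0], 10]

```text
clock: 9.4
tcp_pos: [483.8, 120.8, 140.3]
orientation: [-0.0, -0.08, 0.997, 0.0]
contact_force: [0.9, 1.3, 5.4]
grip_width: 0.316
```

move_arm:
  commands:
    - [[0, 0, -0.1], [0, 0, 0], 10]
    - [[0, 0, -0.1], [0, 0, 0], 10]
    - [[0, 0, 0], [0, 0, 0], 10]

```text
clock: 9.7
tcp_pos: [483.9, 120.8, 138.4]
orientation: [-0.0, -0.08, 0.997, 0.0]
contact_force: [1.0, -0.2, 7.8]
grip_width: 0.317
```

move_arm:
  commands:
    - [[0, 0, -0.1], [0, 0, 0], 10]
    - [[0, 0, -0.1], [0, 0, 0], 10]
    - [[0, 0, 0], [0, 0, 0], 10]

```text
clock: 10.0
tcp_pos: [483.9, 120.8, 136.5]
orientation: [0.0, -0.08, 0.997, 0.0]
contact_force: [0.3, 0.2, 9.2]
grip_width: 0.319
```

```bash
python3 - <<'E'
from h import *
s=bot.read_state();print(s['tcp_pos'],s['contact_force'],s['ft_torque'],s['clock'])
E
```

```text
[483.94524638 120.81657754 136.51349469] [0.31128125 0.23708864 9.18530966] [ 0.03725337  0.08874195 -0.00722719] 10.0
```

move_arm:
  commands:
    - [[0, 0, -0.1], [0, 0, 0], 10]
    - [[0, 0, -0.1], [0, 0, 0], 10]
    - [[0, 0, 0], [0, 0, 0], 10]

```text
clock: 10.3
tcp_pos: [484.0, 120.9, 134.6]
orientation: [0.0, -0.08, 0.997, 0.0]
contact_force: [0.1, -0.0, 10.9]
grip_width: 0.315
```

move_arm:
  commands:
    - [[0, 0, -0.1], [0, 0, 0], 10]
    - [[0, 0, -0.1], [0, 0, 0], 10]
    - [[0, 0, 0], [0, 0, 0], 10]

```text
clock: 10.6
tcp_pos: [483.7, 120.8, 132.2]
orientation: [-0.0, -0.08, 0.997, 0.0]
contact_force: [0.5, 0.0, 3.6]
grip_width: 0.318
```

move_arm:
  commands:
    - [[0, 0, -0.1], [0, 0, 0], 10]
    - [[0, 0, -0.1], [0, 0, 0], 10]
    - [[0, 0, 0], [0, 0, 0], 10]

```text
clock: 10.9
tcp_pos: [483.7, 120.8, 130.3]
orientation: [-0.0, -0.08, 0.997, 0.0]
contact_force: [0.4, 0.5, 6.6]
grip_width: 0.316
```

```bash
python3 - <<'E'
from h import *
s=bot.read_state();print(s['tcp_pos'],s['contact_force'],s['ft_torque'],s['clock'])
E
```

```text
[483.70563877 120.80930491 130.28120919] [0.41786915 0.54314433 6.60387339] [0.05594676 0.10603609 0.0215857 ] 10.9
```

The force dropped from about 13 N to 6 N net, then rose at only the pad's stiffness. Extrapolated to zero load, the stopper is about 8 mm lower, so it has seated. I'll raise the tool and check.

move_arm:
  commands:
    - [[0, 0, 0.3], [0, 0, 0], 10]
    - [[0, 0, 0.5], [0, 0, 0], 10]
    - [[0, 0, 1], [0, 0, 0], 10]
    - [[0, 0, 2], [0, 0, 0], 10]
    - [[0, 0, 3], [0, 0, 0], 10]
    - [[1.5, 0, 3.6], [0, 0, 0], 10]
    - [[3, 0, 0], [0, 0, 0], 10]
    - [[2.2, -0.4, 0], [0, 0, 0], 10]
    - [[0, 0, 0], [0, 0, 0], 10]
    - [[0, 0, 0], [0, 0, 0], 10]

```text
clock: 11.9
tcp_pos: [550.3, 116.4, 234.3]
orientation: [-0.001, -0.079, 0.997, -0.0]
contact_force: [0.3, -0.2, -2.0]
grip_width: 0.317
```

```bash
python3 - <<'E'
from h import *
im,T,K,s=shot('w6');print(s['tcp_pos'],s['orientation'],s['clock'],s['contact_force'],s['ft_torque'],s['grip_width'])
for z in (103,108):print(fitc(im,lambda p,z:wun(T,K,p,z),(230,75,305,150),z))
sc=bot.capture('scene')[:,:,::-1].copy();cv2.imwrite('pics/s3.png',sc)
d=cv2.resize(sc,None,fx=8,fy=8,interpolation=cv2.INTER_CUBIC)
x,y=(proj('scene',[483,120,100])[0]*8).astype(int)
z=cv2.resize(im[50:170,210:330],(400,400),interpolation=cv2.INTER_CUBIC)
cv2.imwrite('pics/c6.png',np.hstack([z,cv2.convertScaleAbs(d[y-200:y+200,x-190:x+190],alpha=1.5)]))
cv2.imwrite('pics/w6b.png',cv2.resize(im,(768,576)))
E
```

```text
[550.29164452 116.37565016 234.31197674] [-6.36280270e-04 -7.93022111e-02  9.96850410e-01 -1.21538307e-04] 11.9 [ 0.299259   -0.156592   -2.02160613] [ 0.02550686  0.00374995 -0.03357096] 0.3165107889971815
(array([483.55, 120.32,  26.89]), 171)
(array([483.6 , 120.05,  26.4 ]), 171)
```

View pics/c6.png

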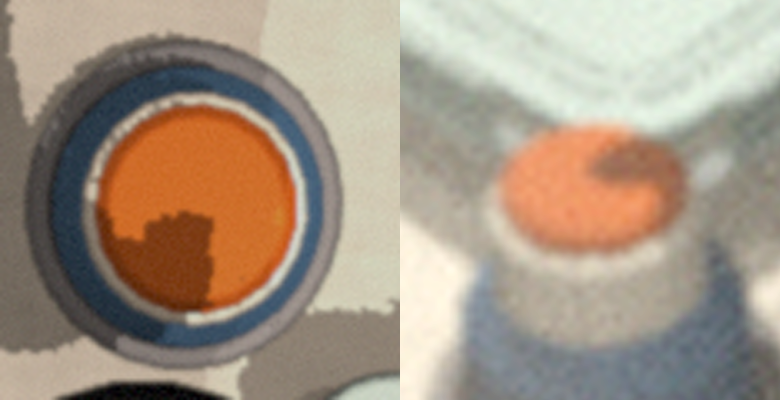

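View pics/w6b.png

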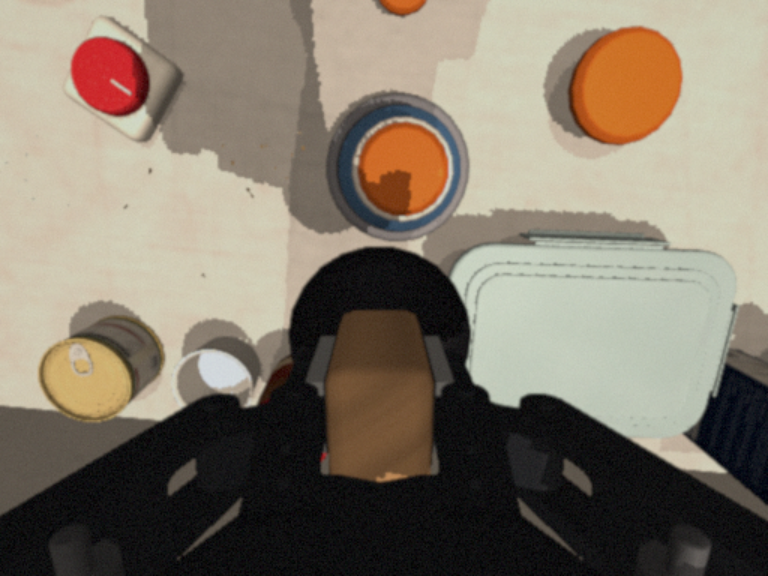

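The stopper is home: in both views the disc lies flush on the white rim with no gap, and its bystanders look unmoved. Now I'll take the tool back to its mat.

move_arm:
  commands:
    - [[-0.5, -2, 0], [0, 0, 0], 10]
    - [[-1, -4, 0], [0, 0, 0], 10]
    - [[-1, -4.5, 0], [0, 0, 0], 10]
    - [[-1, -4.5, 0], [0, 0, -4], 10]
    - [[-1, -4.5, 0], [0, 0, -4], 10]
    - [[-1, -4.5, 0], [0, 0, 0], 10]
    - [[-1, -4.5, 0], [0, 0, 0], 10]
    - [[-1, -4.5, 0], [0, 0, 0], 10]
    - [[-1, -4.5, 0], [0, 0, 0], 10]
    - [[-1, -4, 0], [0, 0, 0], 10]
    - [[-0.2, -2, -3], [0, 0, 0], 10]
    - [[0, 0, -4], [0, 0, 0], 10]
    - [[0, 0, -4], [0, 0, 0], 10]
    - [[0, 0, -3], [0, 0, 0], 10]
    - [[0, 0, 0], [0, 0, 0], 10]
    - [[0, 0, 0], [0, 0, 0], 10]

```text
clock: 13.6
tcp_pos: [453.3, -318.5, 95.3]
orientation: [-0.0, -0.01, 1.0, 0.0]
contact_force: [0.1, -0.8, -2.3]
grip_width: 0.319
```

```bash
python3 - <<'E'
from h import *
im,T,K,s=shot('w7');print(s['tcp_pos'],s['orientation'],s['clock'],s['joint_pos'][6],s['contact_force'],s['grip_width'])
cv2.imwrite('pics/w7b.png',cv2.convertScaleAbs(cv2.resize(im,(768,576)),alpha=1.3))
E
```

```text
[ 453.31400353 -318.54424739   95.32902666] [-2.65394693e-04 -9.71337604e-03  9.99952783e-01  1.06167715e-04] 13.6 2.5775333499497863 [ 0.07685035 -0.82012352 -2.27314163] 0.31886293536451377
```

View pics/w7b.png

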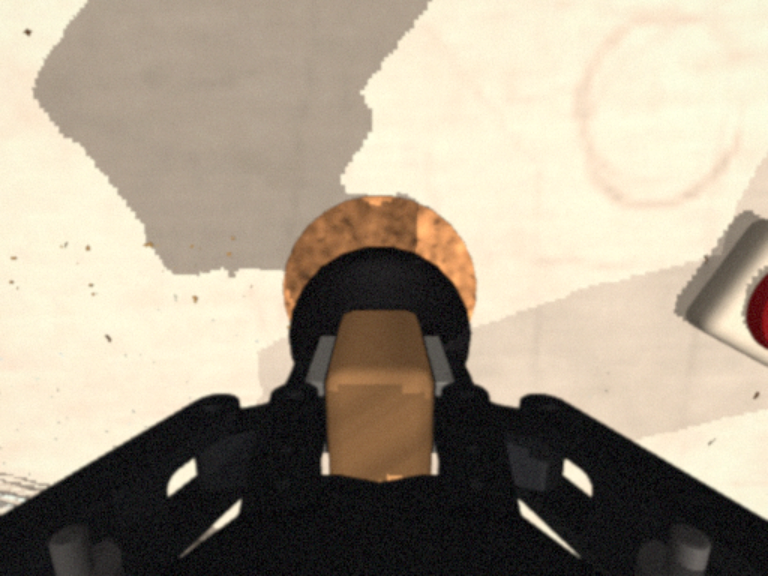

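move_arm:
  commands:
    - [[0, 0, -2], [0, 0, 0], 10]
    - [[0, 0, -2], [0, 0, 0], 10]
    - [[0, 0, -1.2], [0, 0, 0], 10]
    - [[0, 0, -0.4], [0, 0, 0], 10]
    - [[0, 0, -0.2], [0, 0, 0], 10]
    - [[0, 0, 0], [0, 0, 0], 10]

```text
clock: 14.25
tcp_pos: [454.0, -318.5, 37.0]
orientation: [0.0, -0.01, 1.0, -0.0]
contact_force: [0.3, -0.5, -2.3]
grip_width: 0.315
```

move_arm:
  commands:
    - [[0, 0, -0.1], [0, 0, 0], 10]
    - [[0, 0, -0.05], [0, 0, 0], 10]
    - [[0, 0, 0], [0, 0, 0], 10]

```text
clock: 14.55
tcp_pos: [454.0, -318.5, 35.8]
orientation: [0.0, -0.01, 1.0, 0.0]
contact_force: [-2.2, 3.1, 12.6]
grip_width: 0.315
```

The tool is touching the mat. Releasing it.

move_arm:
  commands:
    - [[0, 0, 0], [0, 0, 0], 45]
    - [[0, 0, 0], [0, 0, 0], 60]
    - [[0, 0, 0], [0, 0, 0], 80]
    - [[0, 0, 0], [0, 0, 0], 100]
    - [[0, 0, 0], [0, 0, 0], 100]
    - [[0, 0, 0], [0, 0, 0], 100]
    - [[0, 0, 0], [0, 0, 0], 100]
    - [[0, 0, 0], [0, 0, 0], 100]
  newtons: 20

```text
clock: 15.35
tcp_pos: [453.6, -318.2, 34.7]
orientation: [-0.0, -0.01, 1.0, 0.0]
contact_force: [0.2, 0.4, 1.3]
grip_width: 0.999
```

move_arm:
  commands:
    - [[0, 0, 1.5], [0, 0, 0], 100]
    - [[0, 0, 3], [0, 0, 0], 100]
    - [[0, 0, 4], [0, 0, 0], 100]
    - [[0, 0, 4], [0, 0, 0], 100]
    - [[0, 0, 4], [0, 0, 0], 100]
    - [[0, 0, 3], [0, 0, 0], 100]
    - [[0, 0, 0], [0, 0, 0], 100]
    - [[0, 0, 0], [0, 0, 0], 100]

```text
clock: 16.15
tcp_pos: [453.7, -318.2, 230.7]
orientation: [0.0, -0.01, 1.0, 0.0]
contact_force: [0.1, -0.8, -0.4]
grip_width: 1.004
```

```bash
python3 - <<'E'
from h import *
im,T,K,s=shot('w8');print(s['tcp_pos'],s['clock'],s['contact_force'],s['grip_width'])
cv2.imwrite('pics/w8b.png',cv2.convertScaleAbs(cv2.resize(im,(640,480)),alpha=1.3))
for c in('scene','top'):
    a=bot.capture(c)[:,:,::-1].copy();cv2.imwrite(f'pics/{c}9.png',cv2.resize(a,(768,576)))
E
```

```text
[ 453.67672253 -318.1724786   230.65197072] 16.15 [ 0.08347857 -0.8067911  -0.44795734] 1.0036761040427786
```

View pics/w8b.png

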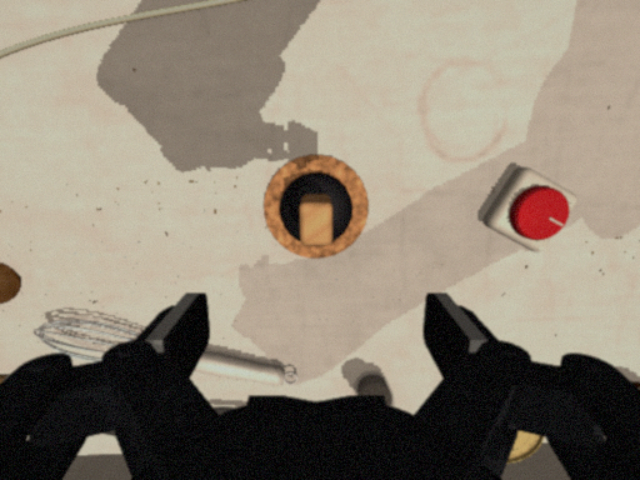

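View pics/scene9.png

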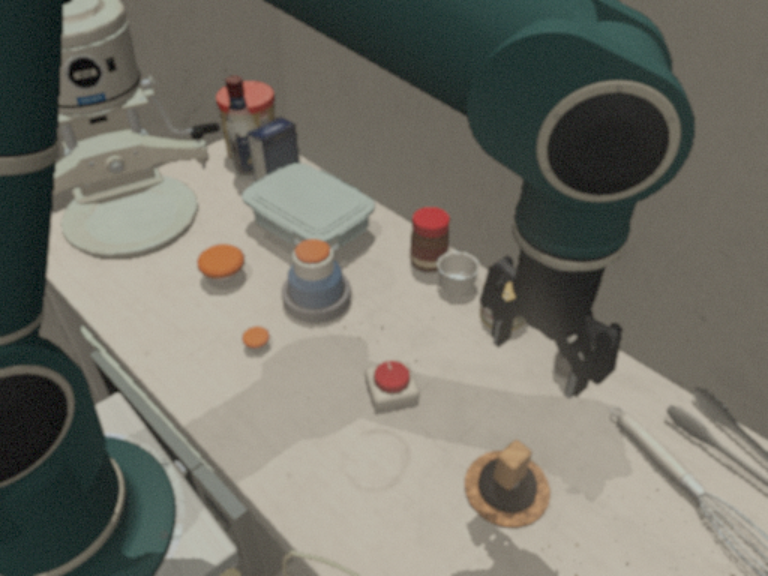

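View pics/top9.png

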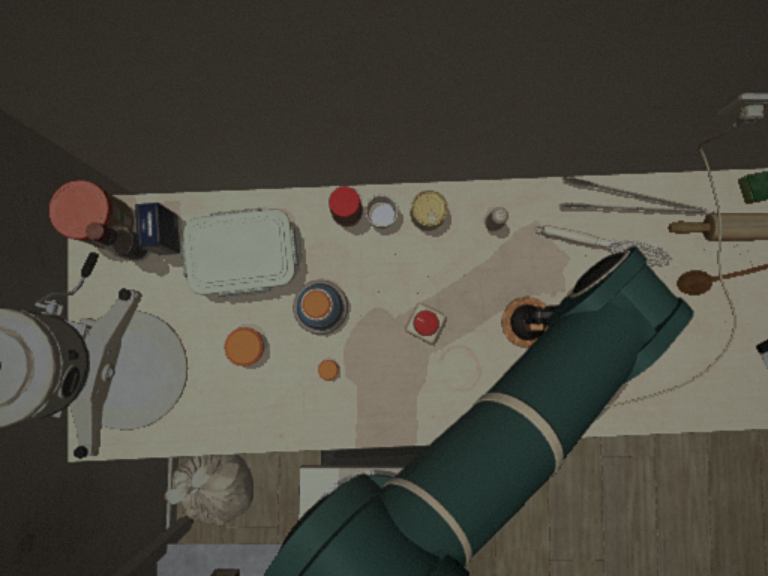

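The tool stands upright, centred on its mat (handle at (316,219) in the wrist view). The stopper is flush, nothing else has moved, and the arm is clear. Handing in.

```bash
python3 -c "
from workcell import bot
print(bot.finish_job())"
```

```text
the job is handed in; nothing more can be done
None
```

The stopper is clicked home and the seating tool is standing upright on its cork mat, released. I handed the job in at about 16.3 s on the robot's clock.

- **Pressing:** I gripped the tool by its handle, set the bell over the stopper and lowered it 1 mm per row. The force rose to about 13 N net of the tool's weight. It then dropped to about 6 N at the click and rose again only as steeply as the soft pad. The highest reading between steps was about 13 N, well under the 40 N limit.
- **Stopper check:** extrapolated to no load, the stopper ended about 8 mm lower than it started. The wrist and scene pictures both show the disc flush on the rim with no gap.
- **Final checks:** the last pictures show the tool upright and centred on the mat. The gripper is open and about 20 cm above its release height, and nothing else appears to have moved.
- **Disagreement:** the cameras differed by 2–4 mm on the stopper's position (y about 116 to 120 mm). I relied on the wrist camera, and the bell went over the stopper without any sideways force. An automatic circle fit on the scene picture failed, so I compared that view by eye with a projected outline.

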